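# Nest the washed cannele moulds by kind

## Task

Put the washed moulds together: one copper and one aluminium mould already stand on the baking tray; lift the two other copper moulds one by one off the bench and nest them upright in the copper one, and nest the two other aluminium moulds in the aluminium one, so that two straight stacks of three stand on the tray, every mould fully seated in the one below. Set them down without dropping or knocking any over, keep the bottom moulds where they stand, and leave the ramekin, the jar and the brioche tin in their places.

Things in the scene. Friction and masses are not known exactly. Their poses are not given: they have to be found in the camera images.
- tray: blue-black steel baking tray, 300 x 190 mm, floor 3 mm thick, rim 17 mm high, fixed to the bench. Origin: centre of its underside; its long side lies along its x axis. One copper and one aluminium mould stand on it, about 160 mm apart along the long side, either way round.
- copper_base: copper cannele mould standing loose on the tray, bottom of its stack: open cup, 54 mm tall. Tapered fluted body, 34 mm across at the foot, 50 at 34 mm up, where a flat shoulder steps out to a plain upright round collar 58 mm across (61 over its facets) and 20 mm tall; mouth 53 mm. About 140 g. Origin: centre of underside, z up.
- alu_base: small aluminium (silver-grey) cannele mould standing loose on the tray, bottom of its stack: open cup, 46 mm tall. Tapered fluted body, 26 mm across at the foot, 39 at 28 mm up, where a flat shoulder steps out to a plain upright round collar 46 mm across (49 over its facets) and 18 mm tall; mouth 41 mm. About 60 g. Origin: centre of underside, z up.
- copper_1: copper mould on the bench, same shape as copper_base, standing upright. Nested in another it slides in with 2 mm play all round till its shoulder rests on the other's rim: origin 20 mm above the other's, collar wholly above and flush with the collar below. Hold it by the collar, fingertips not below the shoulder (34 mm up), or they meet the mould beneath. Origin: centre of underside.
- copper_2: the second copper mould on the bench, standing upright, alike in every way to copper_1 (the two may go in either order). Origin: centre of underside.
- alu_1: small aluminium mould on the bench, same shape as alu_base, standing upright. Nested in another it slides in with 2 mm play all round till its shoulder rests on the other's rim: origin 18 mm above the other's, collar wholly above and flush with the collar below. Hold it by the collar, fingertips not below the shoulder (28 mm up), or they meet the mould beneath. Origin: centre of underside.
- alu_2: the second small aluminium mould on the bench, standing upright, alike in every way to alu_1 (the two may go in either order). Origin: centre of underside.
- ramekin: white ceramic ramekin (open, straight ribbed side), 70 mm across, 40 mm tall, on the bench among the moulds; not to be moved. Origin: centre of the underside.
- jar: closed amber glass jar with a paper label and red cap, 56 mm across, 75 mm tall, on the bench among the moulds; not to be moved. Origin: centre of the underside.
- brioche_tin: low steel brioche tin, strongly flared and fluted, 72 mm across at the brim, 39 mm at the foot, 32 mm tall, no collar, on the bench among the moulds; not to be moved. Origin: centre of the underside.
Not all that is in view belongs to the job. Leave any green look-alike of the copper_1 alone. Leave any purple look-alike of the alu_base alone.

How it is judged (in metres and radians):
At the end, for the whole second after the job is handed in: On the tray two straight stacks of three of a kind: each within 6 mm sideways of its bottom mould, 20 and 40 mm (copper) or 18 and 36 mm (aluminium) above it, within 4 mm; all upright within 8 degrees, at rest; bottom moulds moved under 30 mm, the other three things under 20 mm (((horizontal distance between each of copper_1, copper_2 and copper_base below 0.006 m and z of copper_1 in the frame of copper_base between 0.016 and 0.024 m and z of copper_2 in the frame of copper_base between 0.036 and 0.044 m) or (horizontal distance between each of copper_2, copper_1 and copper_base below 0.006 m and z of copper_2 in the frame of copper_base between 0.016 and 0.024 m and z of copper_1 in the frame of copper_base between 0.036 and 0.044 m)) and ((horizontal distance between each of alu_1, alu_2 and alu_base below 0.006 m and z of alu_1 in the frame of alu_base between 0.014 and 0.022 m and z of alu_2 in the frame of alu_base between 0.032 and 0.04 m) or (horizontal distance between each of alu_2, alu_1 and alu_base below 0.006 m and z of alu_2 in the frame of alu_base between 0.014 and 0.022 m and z of alu_1 in the frame of alu_base between 0.032 and 0.04 m)) and angle between each of copper_base, copper_1, copper_2, alu_base, alu_1, alu_2's own z axis and vertical below 0.14 rad and linear speed of each of copper_base, copper_1, copper_2, alu_base, alu_1, alu_2 below 0.02 m/s and distance of each of copper_base, alu_base from where it was at the start of the episode below 0.03 m and distance of each of ramekin, jar, brioche_tin from where it was at the start of the episode below 0.02 m and angle between each of ramekin, jar, brioche_tin's own z axis and vertical below 0.15 rad); the robot touches nothing.
It fails at once if the ramekin is knocked over or pushed more than 20 mm from its place (distance of ramekin from where it was at the start of the episode above 0.02 m or angle between ramekin's own z axis and vertical above 0.35 rad).
It fails at once if the jar is knocked over or pushed more than 20 mm from its place (distance of jar from where it was at the start of the episode above 0.02 m or angle between jar's own z axis and vertical above 0.35 rad).
It fails at once if the brioche tin is knocked over or pushed more than 20 mm from its place (distance of brioche_tin from where it was at the start of the episode above 0.02 m or angle between brioche_tin's own z axis and vertical above 0.35 rad).
It fails at once if a mould falls over (tilts more than 45 degrees) (angle between any of copper_base, copper_1, copper_2, alu_base, alu_1, alu_2's own z axis and vertical above 0.79 rad).
It fails at once if a mould is dropped or thrown (moves faster than 0.8 m/s out of the fingers) ((linear speed of copper_base above 0.8 m/s and contact force between the fingers and copper_base below 0.01 N) or (linear speed of copper_1 above 0.8 m/s and contact force between the fingers and copper_1 below 0.01 N) or (linear speed of copper_2 above 0.8 m/s and contact force between the fingers and copper_2 below 0.01 N) or (linear speed of alu_base above 0.8 m/s and contact force between the fingers and alu_base below 0.01 N) or (linear speed of alu_1 above 0.8 m/s and contact force between the fingers and alu_1 below 0.01 N) or (linear speed of alu_2 above 0.8 m/s and contact force between the fingers and alu_2 below 0.01 N)).
It also fails if it takes over 120 s, if anything falls off the work surface, if the arm or the gripper's body presses on something with over 40 N, if the wrist force passes 120 N, or if a joint passes its speed limit or range.

## Robot

A 6-joint arm with a two-finger parallel gripper is mounted at the origin on the work surface. World frame = base frame: x ahead of the robot, y to its left, z up, the work surface at z = 0. Lengths are in mm, angles in rad, forces in N, time in s.
With the tool pointing down it reaches from about 325 to 900 mm from the base axis. Payload 3.5 kg.
Tool frame: the origin (TCP) lies on the front face of the gripper's body, between the roots of the fingers; the fingertips stand r.tip_extent ahead of it and the grasp point (between the pads) lies 54 mm ahead of it (r.tip_extent is the distance from the TCP to the fingertips, in mm); z points along the fingers, y is the line along which they close (so a half turn about z gives the same grasp; the last joint's range is limited). The gripper opens to 85 mm and grips with 20 to 120 N. Pads are 22 mm wide; open, the fingers measure 114 mm over their backs; the gripper's body (76 mm by 85 mm) begins 54 mm behind the grasp point. The pads swing forward as they close: fully open they stand 13 mm farther back than shut.
Start: joints at [-1.419, 0.276, -0.026, 1.268, 0, 1.467], TCP at [157.52, -604.822, 303.913] pointing down, gripper open.
Joint ranges: [-3.12, 3.12], [-0.85, 1.88], [-1.08, 1.24], [-1.95, 2.15], [-1.57, 1.53], [-3.14, 3.14]. Speed limits (rad/s): [2.57, 2.57, 3.14, 3.14, 3.14, 3.14].

## Interface

Orientations are given as a unit quaternion [w, x, y, z].
In Python, from bench import r gives the robot as it stands. Calls block until the motion is done:
- r.move_to(position, orientation): joint-space move of the TCP to a pose.
- r.movel(position, orientation=None, v=150): straight line of the TCP; orientation=None keeps the orientation; v is the mean speed in mm/s.
- r.move_j(angles): joint-space move.
- r.move_gripper(opening, effort=None): finger opening in mm; effort is the grip in N (None keeps the last); returns when the fingers have stopped.
- r.wait(seconds).
- r.ik(position, orientation): joint angles nearest the present ones, or None.
- r.read_camera(name): name is "side" or "top" or "wrist"; returns (picture, depth): 384x512x3 uint8, red, green, blue; 384x512 float32, mm along the optical axis (not along the pixel's ray), 0 where there is no reading.
- r.camera_model(name): a dict with "K" (3x3 intrinsics, pixels), "k1" (the pictures are not rectified: a ray, as slopes to the right and down, at radius r is drawn at 1 + k1 r^2 times it, then the intrinsics apply), "rvec" (rotation vector, rad) and "tvec" (3), from world to camera coordinates, as OpenCV has them. Camera axes: x right, y down, z forward; pixel columns grow to the right and rows downward; lengths in mm; the calibration is good to about 2 mm. A picture is of the moment at which its call begins: read the wrist's pose just before it. camera_model takes no time and is no camera call; for the wrist camera it gives the pose at the moment of the call.
A pose or a line that the arm cannot do raises r.Unreachable and nothing moves.
- r.sign_off(): hands the job in; it is judged then, once.
Readings, each from a call of its own:
- r.current_t(): time.
- r.current_qpos(): joint angles.
- r.current_dq(): joint speeds.
- r.current_joint_efforts(): joint torques, N m.
- r.current_tcp_pos(): TCP position.
- r.current_tool_rot(): TCP orientation.
- r.current_wrist_force(): force on the tool from outside, world axes, zero at the start.
- r.current_moment(): the same for the moment, N m.
- r.current_gripper_width(): finger opening in mm.
- r.current_grip_force(): force on a finger pad.
Only numpy, scipy, OpenCV 4.12 (cv2) and the standard library are available. Lean on these libraries where they do the work, as an engineer would, in place of code of your own. Each camera call takes 0.05 s, during which the arm holds its last target. There are 200 camera calls.

## Working session

There is one attempt and no reset: what is moved stays moved. The work goes in short steps, each a Python script; the robot and the scene stay as the last script left them, time stands still between calls to the robot, and variables do not carry over. Pictures are saved under pics/ and viewed, at most 14 in all, crops included, and the job is handed in when it is done.

```bash
ls; mkdir -p pics
python3 - <<'E'
from bench import r
import cv2,numpy as np
for n in("top","side"):
    p,d=r.read_camera(n); cv2.imwrite(f"pics/{n}0.png",cv2.resize(p[:,:,::-1],None,fx=1.5,fy=1.5)); np.savez(f"{n}0.npz",p=p,d=d)
    m=r.camera_model(n); print(n,m)
print(r.tip_extent,r.current_tool_rot(),r.current_t())
E
```

```text
pics
top {'K': array([[450.39353287,   0.        , 258.06315157],
       [  0.        , 450.39353287, 187.3314034 ],
       [  0.        ,   0.        ,   1.        ]]), 'k1': -0.12847164216377865, 'rvec': array([ 2.17259572, -2.1627397 ,  0.12220154]), 'tvec': array([  10.89789916,  485.73091204, 1109.58665817])}
side {'K': array([[486.25859964,   0.        , 255.5151409 ],
       [  0.        , 486.25859964, 193.49494729],
       [  0.        ,   0.        ,   1.        ]]), 'k1': -0.08730324444084449, 'rvec': array([ 0.93769663, -2.29011273,  1.2420515 ]), 'tvec': array([ 371.27487387,  219.08819313, 1218.37424848])}
72.6 [-1.01278968e-03  9.91895862e-01  1.27049487e-01 -3.00026883e-05] 0.1
```

View pics/top0.png

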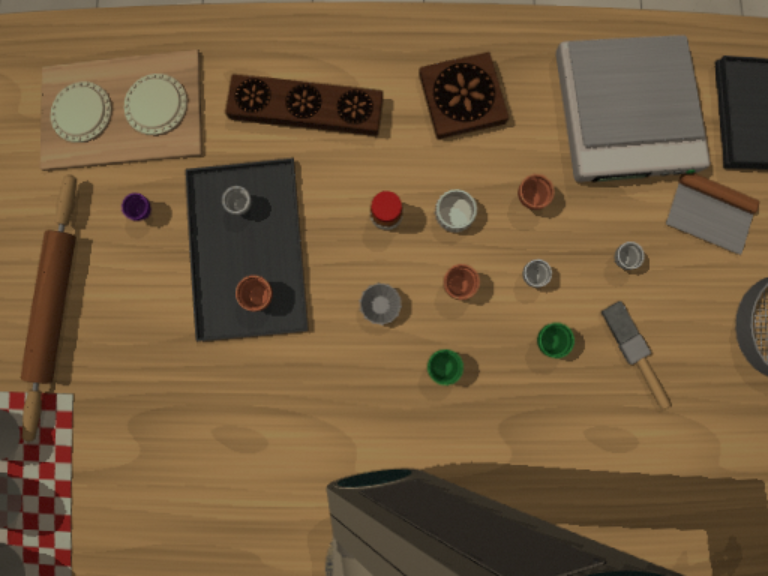

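View pics/side0.png

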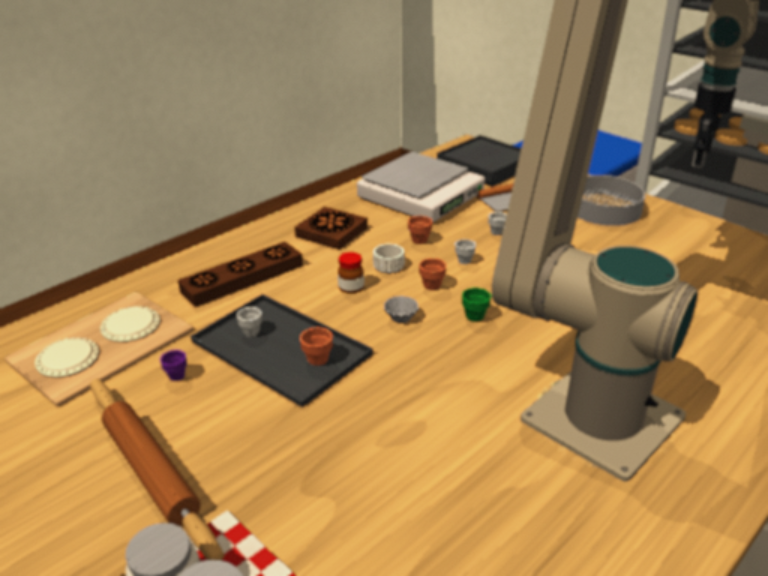

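The top view (768-wide scale) shows these candidates:
- **Copper:** (536,192) and (461,283) on the bench, (253,293) on the tray.
- **Aluminium:** (538,273) and (630,256) on the bench, (236,200) on the tray. They are narrow, collared silver cups.
- **Not to be touched:** green look-alikes (445,367) and (556,341), purple (136,207), brioche tin (381,305, wide and flared), ramekin (457,210), jar (386,209).

Next I'll take positions from the top depth and cross-check them with the side view, then make one enlarged crop.

```bash
cat > h.py <<'E'
import numpy as np,cv2
from bench import r
def rays(m,uv):
    K=m["K"];uv=np.asarray(uv,float).reshape(-1,2)
    d=np.array([m["k1"],0,0,0,0.])
    n=cv2.undistortPoints(uv.reshape(-1,1,2),K,d).reshape(-1,2)
    return np.c_[n,np.ones(len(n))]
def pose(m):
    R=cv2.Rodrigues(np.array(m["rvec"]))[0]; return R,np.array(m["tvec"]).ravel()
def cast(m,uv,z):
    R,t=pose(m);c=-R.T@t;w=rays(m,uv)@R;return c+w*((z-c[2])/w[:,2])[:,None]
def cloud(m,d):
    v,u=np.mgrid[:d.shape[0],:d.shape[1]];n=rays(m,np.c_[u.ravel(),v.ravel()])
    R,t=pose(m);P=(n*d.reshape(-1,1)-t)@R;P[d.ravel()<=0]=np.nan
    return P.reshape(*d.shape,3)
def proj(m,P):
    return cv2.projectPoints(np.asarray(P,float).reshape(-1,1,3),np.array(m["rvec"]),np.array(m["tvec"]),m["K"],np.array([m["k1"],0,0,0,0.]))[0].reshape(-1,2)
def fitc(xy):
    A=np.c_[2*xy,np.ones(len(xy))];s=np.linalg.lstsq(A,(xy**2).sum(1),rcond=None)[0]
    return s[:2],np.sqrt(s[2]+s[:2]@s[:2])
E
python3 - <<'E'
from h import *
m=r.camera_model("top");f=np.load("top0.npz");P=cloud(m,f["d"])
obj=dict(cb=(253,293),ab=(236,200),c1=(461,283),c2=(536,192),a1=(538,273),a2=(630,256),ram=(457,210),jar=(386,209),br=(381,305),g1=(445,367),g2=(556,341),pu=(136,207))
for k,(u,v) in obj.items():
    u=int(u/1.5);v=int(v/1.5);q=P[v-17:v+18,u-17:u+18].reshape(-1,3);q=q[np.isfinite(q[:,2])]
    top=np.percentile(q[:,2],98); s=q[q[:,2]>top-8]
    (cx,cy),rad=cv2.minEnclosingCircle(s[:,:2].astype(np.float32))
    print(k,"topz %.1f"%top,"c %.1f %.1f r %.1f"%(cx,cy,rad),"fit",fitc(s[:,:2])[0].round(1),len(s),"side px",proj(r.camera_model("side"),[cx,cy,top]).round(0)*1.5)
q=P[100:230,120:210].reshape(-1,3);print("tray/bench z",np.nanmedian(q[:,2]),np.nanmedian(P[240:290,60:200,2]))
p=f["p"];cv2.imwrite("pics/crop.png",cv2.resize(p[95:265,80:450,::-1],None,fx=2.1,fy=2.1,interpolation=cv2.INTER_CUBIC))
W=r.camera_model("wrist");R,t=pose(W);print("wristcam",W["K"][0,0],-R.T@t,R[2],r.current_tcp_pos())
E
```

```text
cb topz 59.0 c 461.3 233.2 r 30.0 fit [462.  233.4] 103 side px [[316.5 337.5]]
ab topz 50.2 c 621.0 269.6 r 23.5 fit [620.8 268.5] 84 side px [[249. 315.]]
c1 topz 55.5 c 483.1 -108.8 r 29.3 fit [ 482.8 -108.2] 99 side px [[433.5 265.5]]
c2 topz 56.0 c 637.1 -236.5 r 30.0 fit [ 637.1 -236. ] 108 side px [[420. 222.]]
a1 topz 46.4 c 498.9 -237.5 r 24.1 fit [ 498.9 -237.1] 88 side px [[465.  244.5]]
a2 topz 46.8 c 530.1 -396.8 r 24.4 fit [ 530.4 -396.8] 95 side px [[498.  217.5]]
ram topz 42.0 c 607.8 -101.8 r 35.6 fit [ 607.7 -100.9] 154 side px [[388.5 252. ]]
jar topz 78.2 c 604.9 14.5 r 25.2 fit [604.6  15. ] 314 side px [[351.  256.5]]
br topz 34.0 c 447.3 24.4 r 35.6 fit [447.3  24.4] 189 side px [[402. 306.]]
g1 topz 55.7 c 342.5 -80.0 r 29.5 fit [342.7 -80. ] 95 side px [[477.  295.5]]
g2 topz 55.7 c 387.1 -265.0 r 29.8 fit [ 387.2 -264.6] 113 side px [[514.5 255. ]]
pu topz 47.4 c 610.3 443.6 r 25.0 fit [610.2 444.1] 93 side px [[174.  358.5]]
tray/bench z 3.296763333687687 0.4695689177175266
wristcam 283.8746176490461 [ 239.26747074 -584.33040511  373.36023673] [-0.31682727 -0.08109774 -0.94500986] [ 157.43026762 -604.27169099  302.85291788]
```

View pics/crop.png

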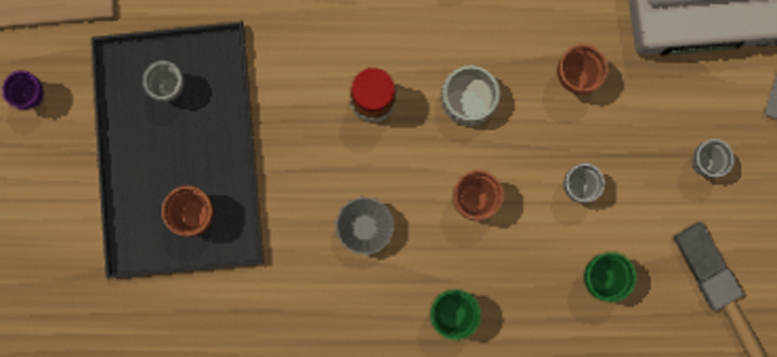

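The crop confirms the picks. The copper moulds are at crop (478,195) and (582,70), with the base at (187,211). The aluminium moulds are at (584,183) and (714,159), with the base at (163,81). The depth tops match the described heights, and the side-view projections land on the same objects. Next is a close wrist check of the first pick and both bases, then I'll start moving.

```bash
cat >> h.py <<'E'
Q=[0,1,0,0]
ZT=270
def look(xy,tag=None,rad=42):
    m=r.camera_model("wrist");p,d=r.read_camera("wrist");P=cloud(m,d)
    ok=np.isfinite(P[...,2])&(np.hypot(P[...,0]-xy[0],P[...,1]-xy[1])<rad)&(P[...,2]<120)
    q=P[ok];top=np.percentile(q[:,2],97);s=q[q[:,2]>top-5]
    (cx,cy),R=cv2.minEnclosingCircle(s[:,:2].astype(np.float32))
    print("look",tag,"top %.1f c %.1f %.1f r %.1f"%(top,cx,cy,R),"fit",fitc(s[:,:2])[0].round(1),fitc(s[:,:2])[1].round(1),len(s))
    if tag: cv2.imwrite(f"pics/{tag}.png",p[:,:,::-1])
    return np.array([cx,cy]),top
E
python3 - <<'E'
from h import *
r.move_to([483,-108.5,ZT],Q);print(r.current_qpos().round(2) if hasattr(r.current_qpos(),'round') else r.current_qpos())
r.move_gripper(75,40);print("ext",r.tip_extent)
for k,xy in dict(c1=(483,-108.5),cb=(461.5,233.3),ab=(621,269)).items():
    r.movel([*xy,ZT],Q,v=300);r.wait(.2);print(np.round(r.current_tcp_pos(),1));look(xy,"w_"+k)
print(r.current_t(),r.ik([530,-397,110],Q))
E
```

```text
[-0.35  0.07 -0.35  1.15 -0.    2.79]
ext 72.6
[ 483.  -108.5  270. ]
look w_c1 top 54.8 c 484.5 -110.1 r 29.6 fit [ 484.9 -109.9] 27.6 544Traceback (most recent call last):
  File "<stdin>", line 5, in <module>
bench.Unreachable: the arm cannot follow that straight line within its joint ranges
```

```bash
sed -i 's/^Q=.*/Q=[0,0,1,0]/' h.py
python3 - <<'E'
from h import *
r.move_to([483,-108.5,ZT],Q)
for k,xy in dict(c1=(483,-108.5),cb=(461.5,233.3),ab=(621,269)).items():
    r.movel([*xy,ZT],Q,v=300);r.wait(.2);look(xy,"w_"+k)
print(r.current_t(),r.current_qpos(),r.ik([530,-397,110],Q))
E
```

```text
look w_c1 top 54.8 c 483.8 -110.7 r 29.5 fit [ 483.4 -110.7] 27.6 545
look w_cb top 57.8 c 463.1 231.3 r 29.4 fit [462.8 231.4] 27.6 558
look w_ab top 49.7 c 621.0 266.7 r 23.4 fit [620.7 266.8] 21.7 421
8.6333 [3.13632609e-01 3.83110351e-01 4.91260275e-02 1.23719578e+00
 6.00538815e-06 3.13343808e-01] [-0.74045432  0.4905215  -0.15283055  0.92744427  0.         -0.74045432]
```

View pics/w_cb.png

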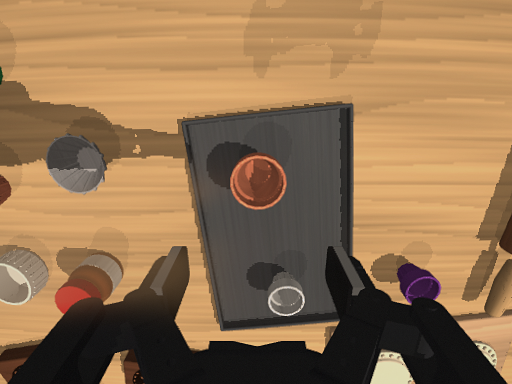

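Wrist and top readings agree to about 2 mm, so I'll do the first pick and nest.

```bash
cat >> h.py <<'E'
F=lambda:np.array(r.current_wrist_force())
def pick(xy,zg,op,w,effort=35):
    r.move_gripper(op,effort)
    r.movel([*xy,ZT],Q,v=350);r.wait(.15);c,_=look(xy)
    assert np.hypot(*(c-xy))<8
    r.movel([*c,zg+25],Q,v=200);r.movel([*c,zg],Q,v=60)
    r.move_gripper(w-8,effort);r.wait(.2);print("width",r.current_gripper_width(),"grip",r.current_grip_force())
    r.movel([*c,zg+15],Q,v=60);r.wait(.2);print("lift F",F().round(2),"width",r.current_gripper_width())
    r.movel([*c,ZT],Q,v=250)
def place(xy,zs,op,entry):
    # zs: TCP z when seated; entry: mm above it where nesting begins
    r.movel([*xy,ZT],Q,v=300);r.movel([*xy,zs+entry],Q,v=200);r.wait(.2);f0=F()
    z=zs+entry
    while z>zs+.6:
        z=max(z-(4 if z>zs+6 else 1),zs+.6);r.movel([*xy,z],Q,v=50);r.wait(.05);df=F()-f0
        if np.linalg.norm(df)>6: break
    print("stop at +%.1f"%(z-zs),"dF",df.round(2))
    return z
def release(xy,z,op):
    r.move_gripper(op);r.wait(.3)
    r.movel([*xy,z+30],Q,v=60);r.movel([*xy,ZT],Q,v=250);r.wait(.2)
E
python3 - <<'E'
from h import *
pick(np.array([484,-110.4]),111,75,58)
c=np.array([463,231.3]);z=place(c,111+23,75,45)
print(r.current_tcp_pos(),r.current_t())
p,d=r.read_camera("wrist");cv2.imwrite("pics/n1.png",p[:,:,::-1])
E
```

```text
look None top 54.8 c 483.8 -110.7 r 29.5 fit [ 483.4 -110.7] 27.6 549
width 56.21432054716094 grip 37.44214916121564
lift F [ 0.26  0.16 -2.19] width 55.88477001098896
stop at +0.6 dF [-0.67 -0.9   4.5 ]
[463.15680639 231.26382033 134.88512982] 20.1667
```

View pics/n1.png

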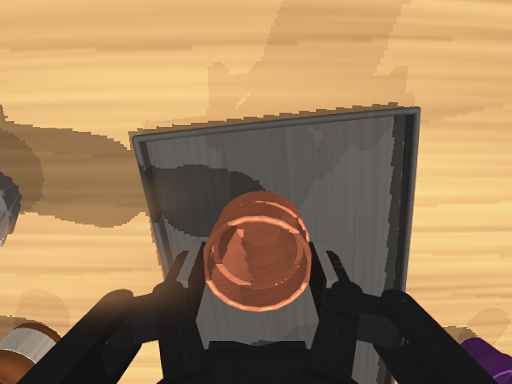

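The copper mould sits in the base at about (258,250), aligned and bearing lightly on it. Releasing and checking.

Run:
```python
from h import *
c=np.array([463,231.3]);release(c,135,75)
print(r.current_t());c,t=look(c,"s1")
```

```text
22.2667
look s1 top 77.9 c 462.7 230.1 r 29.5 fit [462.7 230. ] 27.6 651
```

View pics/s1.png

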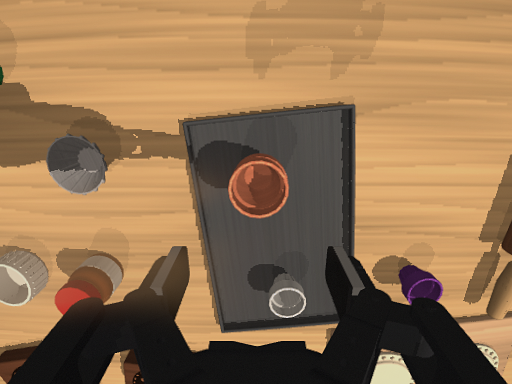

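It's fully seated: the rim went from 57.8 to 77.9 mm, and the stack is concentric at pixel (258,186). Second copper mould next.

Run:
```python
from h import *
pick(np.array([637.5,-238]),111,75,58)
c=np.array([462.8,230.7]);z=place(c,111+43,75,45)
print(r.current_tcp_pos(),r.current_t())
if z<111+43+3:
    release(c,z,75);print(r.current_t());look(c,"s2")
p,d=r.read_camera("wrist");cv2.imwrite("pics/n2.png",p[:,:,::-1])
```

```text
look None top 54.8 c 637.9 -239.1 r 29.6 fit [ 637.4 -239.3] 27.6 548
width 56.05463561312236 grip 37.75826053315541
lift F [ 0.7   0.52 -1.67] width 56.08837186379382
stop at +0.6 dF [-0.13  0.    3.47]
[463.03133986 230.68143167 154.96202191] 34.5667
36.5333
look s2 top 97.9 c 462.8 229.5 r 29.5 fit [462.4 229.4] 27.6 750
```

View pics/n2.png

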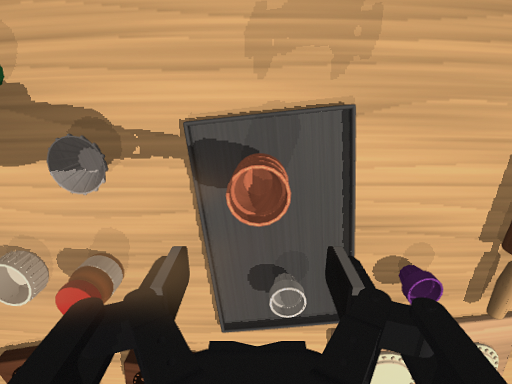

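The copper stack is complete: top rim 97.9 mm, straight, at pixel (259,195). Now the aluminium moulds.

Run:
```python
from h import *
pick(np.array([499.5,-239.2]),105,64,46,30)
c=np.array([621,266.7]);z=place(c,105+21,64,40)
print(r.current_tcp_pos(),r.current_t())
if z<105+21+3:
    release(c,z,64);print(r.current_t());look(c,"s3")
p,d=r.read_camera("wrist");cv2.imwrite("pics/n3.png",p[:,:,::-1])
```

```text
look None top 46.7 c 499.7 -239.5 r 23.5 fit [ 499.4 -239.7] 21.6 404
width 45.03645290938175 grip 30.683000778662972
lift F [-0.05 -0.33  0.1 ] width 45.015895231005864
stop at +0.6 dF [-0.39  0.26  2.49]
[621.23192913 266.69424372 126.92905331] 48.5333
50.6083
look s3 top 67.7 c 621.0 265.8 r 23.5 fit [620.8 265.7] 21.6 473
```

View pics/n3.png

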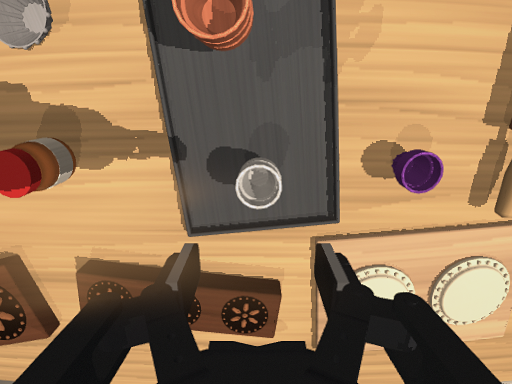

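Seated: the rim went from 49.7 to 67.7 mm, with the stack at pixel (259,183). Last mould next.

Run:
```python
from h import *
pick(np.array([531,-399]),105,64,46,30)
c=np.array([621,266.1]);z=place(c,105+39,64,40)
print(r.current_tcp_pos(),r.current_t())
if z<105+39+3:
    release(c,z,64);print(r.current_t());look(c,"s4")
p,d=r.read_camera("wrist");cv2.imwrite("pics/n4.png",p[:,:,::-1])
r.movel([500,60,320],Q,v=250);r.wait(.3)
p,d=r.read_camera("side");cv2.imwrite("pics/side1.png",cv2.resize(p[150:280,90:350,::-1],None,fx=3,fy=3))
m=r.camera_model("top");p,d=r.read_camera("top");P=cloud(m,d)
for k,(x,y,h) in dict(ram=(607.8,-101.8,42),jar=(604.9,14.5,78),br=(447.3,24.4,34),cu=(462,232,97),al=(621,269,86)).items():
    s=P[(np.hypot(P[...,0]-x,P[...,1]-y)<48)&(abs(P[...,2]-h)<8)]
    print(k,cv2.minEnclosingCircle(s[:,:2].astype(np.float32)) if len(s) else None)
```

```text
look None top 46.7 c 530.6 -400.5 r 23.4 fit [ 530.2 -400.6] 21.7 405
width 44.27533776674505 grip 30.79406309498154
lift F [-0.04  0.39 -0.44] width 44.49623926912499
stop at +0.6 dF [-0.53 -0.95  2.33]
[621.19782753 266.09124337 144.93791521] 63.5417
65.55
look s4 top 85.8 c 621.0 265.2 r 23.6 fit [620.6 265. ] 21.6 535
ram ((607.6260986328125, -101.11219787597656), 35.13681411743164)
jar ((604.8297119140625, 12.754596710205078), 24.6298828125)
br ((449.46246337890625, 11.884437561035156), 31.793560028076172)
cu ((461.7934875488281, 232.3328399658203), 29.508041381835938)
al ((621.0953979492188, 265.65533447265625), 23.921228408813477)
```

View pics/side1.png

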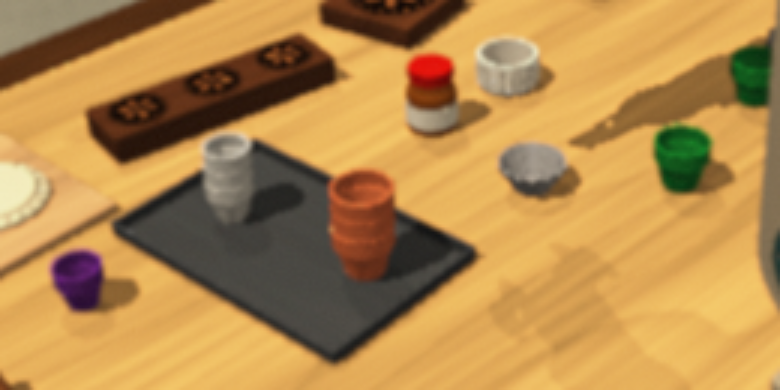

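Two straight stacks stand on the tray at crop (228,180) and (362,225). The top rims are at 97.9 and 85.8 mm, as they should be. The arm partly hides the brioche tin in the top view, but in the side view it sits where it was. Handing in.

```bash
python3 -c "
from bench import r
print(r.sign_off())"
```

```text
the job is handed in; nothing more can be done
None
```

The job is handed in: by my final check, both stacks of three stand straight and fully seated on the tray, with the ramekin, jar and brioche tin still in place; sign-off gave no verdict.

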